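# Slide the narrow slat into its notch

### The arm

A 6-joint arm with a two-finger parallel gripper is mounted at the origin on a cart in front of the work surface, level with it; the furniture and walls round the work are solid. World frame = base frame: x ahead of the robot, y to its left, z up, the work surface at z = 0. Lengths are in mm, angles in rad, forces in N, time in s.
With the tool pointing down it reaches from about 150 to 775 mm from the base axis. Payload 6.1 kg.
Tool frame: the origin (TCP) lies midway between the tips of the shut fingers; the grasp point (between the pads) lies 19 mm behind it; z points along the fingers, y is the line along which they close (so a half turn about z gives the same grasp; the last joint's range is limited). The gripper opens to 85 mm and grips with 20 to 120 N. Pads are 22 mm wide; open, the fingers measure 114 mm over their backs; the gripper's body (76 mm by 85 mm) begins 54 mm behind the grasp point. The pads swing forward as they close: fully open they stand 13 mm farther back than shut.
Start: joints at [1.287, 0.126, -0.04, 1.405, 0, 1.571], TCP at [146.997, 503.984, 231.295] pointing down, gripper open.
Joint ranges: [-2.72, 2.72], [-0.95, 1.95], [-1.27, 1.35], [-1.78, 2.02], [-1.46, 1.47], [-3.14, 3.14]. Speed limits (rad/s): [2.39, 2.39, 3.01, 3.14, 3.14, 3.14].

### API

Orientations are given as [roll, pitch, yaw] about the fixed x, y, z axes, in that order (R = Rz(yaw) Ry(pitch) Rx(roll)).
In Python, from workcell import env, vision gives the robot as it stands.
- The arm moves only by the tool drive_tool, never from a script. Its argument "commands" is a list of rows, each an object of numbers: "tx", "ty", "tz": the shift along the tool's x, y, z in m; "turn": the turn about the tool's z in rad; "claw": the finger opening in m, from 0 to 0.0854. A call has 1 to 12 rows; each row is the pose to reach, as a shift and turn from the pose commanded when the call began, along the tool's axes at that moment; what a row does not reach only later rows make up. A row lasts 1/10 s, in which the tool goes at most 50 mm and 8.59 degrees, less where a joint would pass 70% of its speed; a pose out of reach is approached as far as the arm can. A call with a gripper value outside its range is refused whole. The fingers move at their own pace and stop on an object; "newtons" is the grip in N (left out, the last holds). Time passes only in rows, so rows that repeat a pose let the fingers close. It gives the time, the measured TCP pose, the force and the opening at its end, in the units of the state.
- env.get_state(): the state, without advancing time (a new reading comes with each control period).
- vision.camera(name): name is "scene" or "top" or "wrist"; returns (picture, depth): 384x512x3 uint8, red, green, blue; 384x512 float32, mm along the optical axis (not along the pixel's ray), 0 where there is no reading.
- vision.calibration(name): a dict with "mtx" (3x3 intrinsics, pixels), "R" (3x3) and "t" (3): a world point X has camera coordinates R X + t. Camera axes: x right, y down, z forward; pixel columns grow to the right and rows downward; lengths in mm; the calibration is good to about 2 mm. A picture is of the moment at which its call begins: read the wrist's pose just before it. calibration takes no time and is no camera call; for the wrist camera it gives the pose at the moment of the call.
- env.sign_off(): hands the job in, once; it reports no verdict.
The state is a dict: "clock": time; "q": joint angles; "joint_vel": joint speeds; "effort": joint torques, N m; "eef_pos": TCP position; "eef_rot": TCP orientation; "contact_force": force on the tool from outside, world axes, zero at the start; "wrist_torque": the same for the moment, N m; "opening": opening from 0.0 (shut) to 1.0 (fully open).
Only numpy, scipy, OpenCV 4.12 (cv2) and the standard library are available. Lean on these libraries where they do the work, as an engineer would, in place of code of your own. Each camera call takes 0.05 s, during which the arm holds its last target. There are 200 camera calls.

### The job

With a fingertip, push the narrow slat along the rack's rails, without lifting it, until it drops fully home into the notch in both rails. Then take the finger off it, press down firmly on the middle of the slat to check that it is seated, and move clear. Leave the wide deck board and the other things around where they are.

Things in the scene. Friction and masses are not known exactly. Their poses are not given: they have to be found in the camera images.
- rack: Fixed rack on the bench: two parallel dark timber rails, 330 mm long, 20 mm wide, their tops 50 mm above the bench; rail centre lines at x = +-58 mm, so 96 mm are open between them. Origin on the bench under the rack's centre; y runs along the rails, z up. Cross bars with tops 20 mm above the bench join the rails 20 mm from their ends.
- notch (a point): Centre of the locating notch, midway between the rails, at the height of the rails' tops (50 mm above the bench); axes as the rack's. In both rails the notch reaches 31 mm to either side along y (62 mm long) and is 7 mm deep.
- slat: The narrow slat's body, origin at the centre of the board's underside. Two 12 mm deep cleats under it run inside the rails with about 1.5 mm play and guide it; between them 70 mm are open, so a fingertip can reach down behind the slat between the rails. It tips a little as it goes into the notch and then stops against the notch's far wall.
- slat_mid (a point): Centre of the narrow slat: a loose light wooden board 140 mm (x, across the rails) by 56 mm (y, along them) by 16 mm thick, 0.2 to 0.35 kg, lying on both rails, 85 to 110 mm to either side of the notch. Axes as the rack's. The point is 8 mm above the rails' tops while it slides, 1 mm above once it has dropped in (slat top then 9 mm above the rails' tops).
- deck_board_mid (a point): Centre of the wide deck board: like the slat but 80 mm along the rails, too long for the notch. It lies on the rails on the other side of the notch, 85 to 110 mm from it, and stays there.
- loose_bearing: Ball bearing, 47 mm across, 14 mm high, lying on the bench between the rails near the notch; origin at its underside's centre. To be left alone.
- loose_bolt: Flange bolt 59 mm long, 18 mm high, lying on the bench between the rails. To be left alone.
- grease_can: Open grease can 80 mm wide, 62 mm high, right of the rack; origin at its underside's centre. To be left alone.
- piston: Piston 66 mm wide, 54 mm high, standing left of the rack; origin at its underside's centre. To be left alone.
- sleeve: Steel spacer sleeve 24 mm wide, 52 mm high, standing right of the rack, in front of the wooden tray; origin at its underside's centre. To be left alone.
Things that resemble listed ones, but are neither listed nor needed, are in the scene too. Leave any orange look-alike of the slat alone.

How it is judged:
By the outcome, as a careful person would: the job done as asked, in the order asked, and still so for the second after the job is handed in, with the robot touching nothing.
It also fails if it takes over 48 s, if anything falls off the work surface, if the arm or the gripper's body presses on something with over 40 N, if the wrist force passes 120 N, or if a joint passes its speed limit or range.

## Working session

There is one attempt and no reset: what is moved stays moved. The work goes in short steps, Python scripts to look and compute and a tool call to move; the robot and the scene stay as the last step left them, time stands still between calls to the robot, and variables do not carry over. Pictures are saved under pics/ and viewed, on a budget of 10 in all, crops included, one or two more only if the job needs it, and the job is handed in when it is done.

Besides the shell and the picture viewer there is one more tool, called by a JSON object that holds its "op" and its "data", one argument or row to a line. drive_tool: Moves the arm, as the interface text tells. Its arguments: {"type":"object","properties":{"commands":{"type":"array","items":{"type":"object","properties":{"tx":{"type":"number"},"ty":{"type":"number"},"tz":{"type":"number"},"turn":{"type":"number"},"claw":{"type":"number"}}}},"newtons":{"type":"number"}},"required":["commands"]}

```bash
mkdir -p pics; python3 - <<'E'
from workcell import env, vision
import cv2,numpy as np
s=env.get_state();print({k:np.round(v,3).tolist() for k,v in s.items()})
for n in("top","scene"):
    p,d=vision.camera(n);np.savez(f"{n}.npz",p=p,d=d);c=vision.calibration(n);print(n,{k:np.round(v,3).tolist() for k,v in c.items()})
    cv2.imwrite(f"pics/{n}1.png",p[:,:,::-1])
E
```

```text
{'clock': 0.0, 'q': [1.287, 0.126, -0.041, 1.405, -0.0, 1.571], 'joint_vel': [0.0, 0.0, -0.001, 0.001, -0.001, -0.001], 'effort': [-0.001, -43.591, 35.292, 0.017, -0.0, -0.0], 'eef_pos': [146.903, 503.603, 230.534], 'eef_rot': [-3.14, 0.0, 2.858], 'contact_force': [-0.462, 0.909, -0.456], 'wrist_torque': [0.044, -0.008, -0.02], 'opening': 1.001}
top {'mtx': [[394.698, 0.0, 253.357], [0.0, 394.698, 198.303], [0.0, 0.0, 1.0]], 'R': [[-0.006, -1.0, -0.02], [-0.989, 0.009, -0.146], [0.146, 0.019, -0.989]], 't': [-155.12, 506.66, 1215.945]}
scene {'mtx': [[393.669, 0.0, 256.267], [0.0, 393.669, 195.583], [0.0, 0.0, 1.0]], 'R': [[0.646, -0.763, 0.016], [-0.389, -0.347, -0.854], [0.657, 0.545, -0.521]], 't': [-441.986, 204.104, 800.721]}
```

View pics/top1.png

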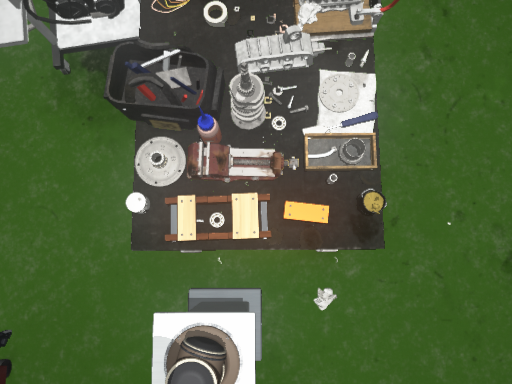

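View pics/scene1.png

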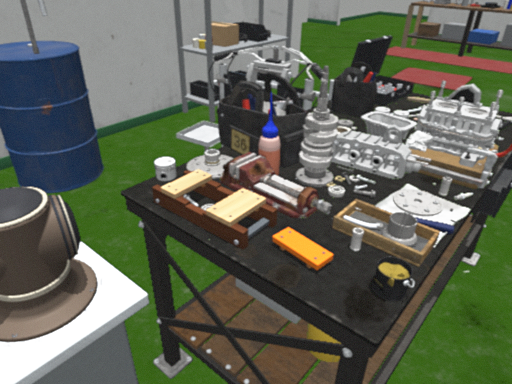

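The top view shows the rack at cols 166–270, rows 194–241. The narrow slat is on the left (cols 178–196), the deck board on the right (cols 233–258), and the bearing is at (217,219). In the scene view the orange look-alike lies on the bench, off the rack. Next I'll measure the boards.

```bash
cat > h.py <<'E'
import numpy as np,cv2
from workcell import env, vision
def world(d,c):
    v,u=np.mgrid[:d.shape[0],:d.shape[1]];K=c["mtx"]
    P=np.stack([(u-K[0][2])/K[0][0]*d,(v-K[1][2])/K[1][1]*d,d],-1)
    return (P-np.array(c["t"]))@np.array(c["R"])
def boards(p,W,d,box=None):
    h=cv2.cvtColor(p,cv2.COLOR_RGB2HSV).astype(int)
    m=(h[...,0]>10)&(h[...,0]<32)&(h[...,1]>40)&(h[...,1]<170)&(h[...,2]>140)&(d>0)&(W[...,2]>50)&(W[...,2]<76)
    m=cv2.morphologyEx(m.astype(np.uint8),cv2.MORPH_OPEN,np.ones((3,3)))
    n,l,s,_=cv2.connectedComponentsWithStats(m)
    for i in range(1,n):
        if s[i,4]<150: continue
        X=W[l==i];r=cv2.minAreaRect(X[:,:2].astype(np.float32))
        print(s[i],"c",np.round(r[0],1),"size",np.round(r[1],1),"ang",round(r[2],2),"z",np.round(np.percentile(X[:,2],[5,50,95]),1))
E
python3 - <<'E'
from h import *
for n in("top","scene"):
    f=np.load(n+".npz");c=vision.calibration(n);W=world(f["d"],c);print(n);boards(f["p"],W,f["d"])
    if n=="top":
        p=f["p"][175:260,120:285]; cv2.imwrite("pics/crop.png",cv2.resize(p[:,:,::-1],None,fx=4.8,fy=4.8,interpolation=2))
        m=(W[...,2]>35)&(W[...,2]<56)&(f["p"].max(-1)<120);m[:185]=0;m[245:]=0;m[:,:160]=0;m[:,275:]=0
        X=W[m];r=cv2.minAreaRect(X[:,:2].astype(np.float32));print("rails",r,np.median(X[:,2]))
        for uv in((217,219),(192,222),(136,203)):print(uv,W[uv[1],uv[0]])
E
```

```text
top
[303  11  67  21 834] c [1094.  -435.8] size [ 70.6 218.5] ang 1.96 z [55.3 60.8 65.6]
[ 232  193   27   46 1157] c [ 448.7 -133.1] size [ 80.8 139.7] ang 89.78 z [61.8 65.6 69.7]
[178 195  18  46 790] c [443.9  46.9] size [139.9  54.4] ang 0.85 z [61.8 65.7 69.6]
rails ((445.29583740234375, -47.23487854003906), (137.7164306640625, 329.703125), 1.277255654335022) 48.29047464289451
(217, 219) [443.99865782 -39.95290659  -0.58534101]
(192, 222) [428.86868196  29.26091943  67.81076516]
(136, 203) [491.57433406 209.71257814  51.51788476]
scene
[411 149  74  23 564] c [1092.8 -444.5] size [104.1 221.1] ang 18.33 z [56.5 60.3 63.6]
[161 170  50  25 561] c [441.   49.2] size [142.6  77.8] ang 10.5 z [63.9 66.8 68.6]
[ 207  189   58   34 1034] c [ 448.  -134.4] size [143.2  81. ] ang 0.63 z [64.3 66.7 68.3]
```

View pics/crop.png

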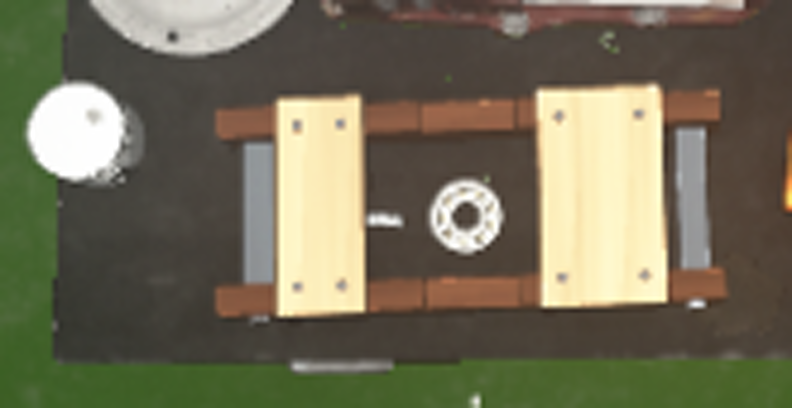

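{"op": "drive_tool", "data": {
  "commands": [
    {"tx":-0.1,"ty":-0.075,"tz":0,"turn":-0.08,"claw":0},
    {"tx":-0.2,"ty":-0.15,"tz":0,"turn":-0.16,"claw":0},
    {"tx":-0.3,"ty":-0.225,"tz":0,"turn":-0.24,"claw":0},
    {"tx":-0.398,"ty":-0.3,"tz":0,"turn":-0.305,"claw":0},
    {"tx":-0.398,"ty":-0.3,"tz":0,"turn":-0.305,"claw":0},
    {"tx":-0.398,"ty":-0.3,"tz":0,"turn":-0.305,"claw":0},
    {"tx":-0.398,"ty":-0.3,"tz":0,"turn":-0.305,"claw":0},
    {"tx":-0.398,"ty":-0.3,"tz":0,"turn":-0.305,"claw":0},
    {"tx":-0.398,"ty":-0.3,"tz":0,"turn":-0.305,"claw":0},
    {"tx":-0.398,"ty":-0.3,"tz":0,"turn":-0.305,"claw":0},
    {"tx":-0.398,"ty":-0.3,"tz":0,"turn":-0.305,"claw":0},
    {"tx":-0.398,"ty":-0.3,"tz":0,"turn":-0.305,"claw":0}
  ]
}}

```text
clock: 1.3
eef_pos: [445.2, 103.4, 230.7]
eef_rot: [3.142, -0.001, -3.124]
contact_force: [0.2, 0.2, -0.2]
opening: 0.006
```

```bash
python3 - <<'E'
from h import *
c=vision.calibration("wrist");p,d=vision.camera("wrist");np.savez("w1.npz",p=p,d=d,**c)
W=world(d,c);boards(p,W,d);cv2.imwrite("pics/w1.png",p[:,:,::-1])
print(np.round(c["R"],2),np.round(c["t"],0))
E
```

```text
[ 165   93   67  144 8294] c [444.4  45.6] size [138.4  60.6] ang 1.42 z [65.6 66.9 68. ]
[   0   94   63  145 7268] c [ 449.1 -124.9] size [139.6  64.4] ang 1.2 z [65.7 66.8 68. ]
[[-0.02  1.    0.  ]
 [ 0.96  0.02  0.27]
 [ 0.27  0.01 -0.96]] [ -95. -466.  258.]
```

View pics/w1.png

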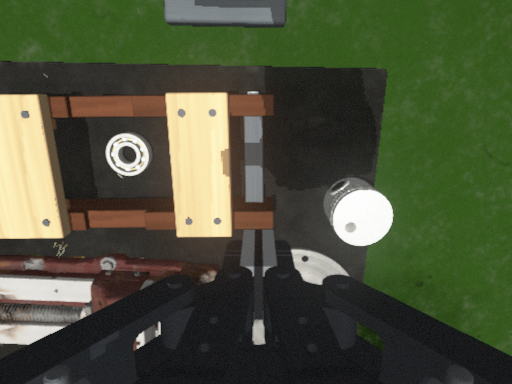

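The wrist view shows the slat square on the rails (cols 167–232), the bearing at (128,154), and the closed fingers over the bench outside the slat. Next I'll get the notch extent from the rail-top depth.

```bash
python3 - <<'E'
from h import *
f=np.load("w1.npz");W=world(f["d"],f)
a=0.021;C=np.array([444.4,45.6])
X=W.reshape(-1,3);X=X[(f["d"]>0).ravel()]
s=(X[:,:2]-C)@np.array([a,-1]); t=(X[:,:2]-C)@np.array([1,a])
for side in(-58,58):
    m=abs(t-side)<5
    print(side,[(int(k),round(float(np.median(X[m&(s>=k)&(s<k+4),2])),0)) for k in range(-76,150,4) if (m&(s>=k)&(s<k+4)).any()])
E
```

```text
-58 [(-76, 1.0), (-72, 51.0), (-68, 51.0), (-64, 51.0), (-60, 51.0), (-56, 51.0), (-52, 51.0), (-48, 51.0), (-44, 51.0), (-40, 51.0), (-36, 51.0), (-32, 61.0), (-28, 67.0), (-24, 67.0), (-20, 67.0), (-16, 67.0), (-12, 67.0), (-8, 67.0), (-4, 67.0), (0, 67.0), (4, 67.0), (8, 67.0), (12, 67.0), (16, 67.0), (20, 67.0), (24, 66.0), (28, 51.0), (32, 51.0), (36, 51.0), (40, 51.0), (44, 51.0), (48, 51.0), (52, 51.0), (56, 51.0), (60, 50.0), (64, 44.0), (68, 44.0), (72, 44.0), (76, 44.0), (80, 44.0), (84, 44.0), (88, 44.0), (92, 44.0), (96, 44.0), (100, 44.0), (104, 44.0), (108, 44.0), (112, 44.0), (116, 44.0), (120, 44.0), (124, 51.0), (128, 51.0), (132, 51.0), (136, 56.0), (140, 67.0), (144, 67.0), (148, 67.0)]
58 [(-76, 1.0), (-72, 51.0), (-68, 51.0), (-64, 51.0), (-60, 51.0), (-56, 51.0), (-52, 51.0), (-48, 51.0), (-44, 51.0), (-40, 51.0), (-36, 51.0), (-32, 65.0), (-28, 67.0), (-24, 67.0), (-20, 67.0), (-16, 67.0), (-12, 67.0), (-8, 67.0), (-4, 67.0), (0, 67.0), (4, 67.0), (8, 67.0), (12, 67.0), (16, 67.0), (20, 67.0), (24, 67.0), (28, 51.0), (32, 51.0), (36, 51.0), (40, 51.0), (44, 51.0), (48, 51.0), (52, 51.0), (56, 51.0), (60, 45.0), (64, 44.0), (68, 44.0), (72, 44.0), (76, 44.0), (80, 44.0), (84, 44.0), (88, 44.0), (92, 44.0), (96, 44.0), (100, 44.0), (104, 44.0), (108, 44.0), (112, 44.0), (116, 44.0), (120, 45.0), (124, 51.0), (128, 51.0), (132, 51.0), (136, 58.0), (140, 67.0), (144, 67.0), (148, 67.0)]
```

Along the push the notch runs from s≈62 to 124 from the slat's centre (62 mm, 7 mm deep, as specified), and the slat's back edge is at s≈-30. Descending behind it.

{"op": "drive_tool", "data": {
  "commands": [
    {"tz":0.05,"claw":0},
    {"tz":0.1},
    {"tz":0.14},
    {"tz":0.165},
    {"tz":0.182},
    {"tz":0.182},
    {"tz":0.182}
  ]
}}

```text
schema error: expected keys tx, ty, tz, turn, claw
```

{"op": "drive_tool", "data": {
  "commands": [
    {"ty":-0.003},
    {"ty":-0.006},
    {"ty":-0.009},
    {"ty":-0.012},
    {"ty":-0.015},
    {"ty":-0.018},
    {"ty":-0.021},
    {"ty":-0.021}
  ]
}}

```text
schema error: expected keys tx, ty, tz, turn, claw
```

{"op": "drive_tool", "data": {
  "commands": [
    {"tx":0,"ty":0,"tz":0.05,"turn":0,"claw":0},
    {"tx":0,"ty":0,"tz":0.1,"turn":0,"claw":0},
    {"tx":0,"ty":0,"tz":0.14,"turn":0,"claw":0},
    {"tx":0,"ty":0,"tz":0.165,"turn":0,"claw":0},
    {"tx":0,"ty":0,"tz":0.182,"turn":0,"claw":0},
    {"tx":0,"ty":0,"tz":0.182,"turn":0,"claw":0},
    {"tx":0,"ty":0,"tz":0.182,"turn":0,"claw":0}
  ]
}}

```text
clock: 2.05
eef_pos: [444.5, 105.7, 49.8]
eef_rot: [3.141, -0.0, -3.118]
contact_force: [0.8, 0.1, 0.4]
opening: 0.001
```

{"op": "drive_tool", "data": {
  "commands": [
    {"tx":0,"ty":-0.003,"tz":0.004,"turn":0,"claw":0},
    {"tx":0,"ty":-0.006,"tz":0.004,"turn":0,"claw":0},
    {"tx":0,"ty":-0.009,"tz":0.004,"turn":0,"claw":0},
    {"tx":0,"ty":-0.012,"tz":0.004,"turn":0,"claw":0},
    {"tx":0,"ty":-0.015,"tz":0.004,"turn":0,"claw":0},
    {"tx":0,"ty":-0.018,"tz":0.004,"turn":0,"claw":0},
    {"tx":0,"ty":-0.021,"tz":0.004,"turn":0,"claw":0},
    {"tx":0,"ty":-0.021,"tz":0.004,"turn":0,"claw":0}
  ]
}}

```text
clock: 2.85
eef_pos: [445.8, 83.3, 45.6]
eef_rot: [3.141, 0.001, -3.121]
contact_force: [0.2, 2.1, 1.6]
opening: -0.001
```

```bash
cat > look.py <<'E'
from h import *
s=env.get_state();print(s["clock"],np.round(s["eef_pos"],1),np.round(s["contact_force"],1))
for n in("wrist","top"):
    c=vision.calibration(n);p,d=vision.camera(n);W=world(d,c);print(n);boards(p,W,d)
    X=W[(d>0)];q=(X[:,:2]-np.array([444.4,45.6]));sx=q@np.array([.021,-1]);t=q@np.array([1,.021])
    if n=="wrist":
      for side in(-55,-30,30,55):
        m=abs(t-side)<7
        print(side,[(int(k),round(float(np.median(X[m&(sx>=k)&(sx<k+4),2])),0)) for k in range(-40,150,4) if (m&(sx>=k)&(sx<k+4)).any()])
    cv2.imwrite(f"pics/{n}_{s['clock']:.2f}.png",p[:,:,::-1])
E
python3 look.py; ls pics
```

```text
2.85 [445.8  83.3  45.6] [0.2 2.1 1.6]
wrist
[   64    85   160   225 28266] c [420.6  36.4] size [92.  64.4] ang 1.62 z [65.7 66.8 67.8]
[134 324  27  26 325] c [480.   34.4] size [ 5.4 18.4] ang 40.89 z [66.  66.8 67.7]
-55 [(-40, 51.0), (-36, 51.0), (-32, 51.0), (-28, 51.0), (-24, 66.0), (-20, 67.0), (-16, 67.0), (-12, 67.0), (-8, 67.0), (-4, 67.0), (0, 67.0), (4, 67.0), (8, 67.0), (12, 67.0), (16, 67.0), (20, 67.0), (24, 67.0), (28, 67.0), (32, 65.0), (40, 51.0), (44, 51.0), (48, 51.0), (52, 51.0), (56, 51.0), (60, 51.0), (64, 44.0), (68, 44.0), (72, 44.0)]
-30 [(-40, 1.0), (-36, 1.0), (-32, 1.0), (-28, 1.0), (-24, 65.0), (-20, 67.0), (-16, 67.0), (-12, 67.0), (-8, 67.0), (-4, 67.0), (0, 67.0), (4, 67.0), (8, 67.0), (12, 67.0), (16, 67.0), (20, 67.0), (24, 67.0), (28, 67.0), (32, 66.0), (68, 1.0), (72, 2.0), (76, 2.0), (80, 3.0), (84, 2.0), (88, 1.0), (92, 1.0), (96, 1.0), (100, 1.0), (104, 1.0), (108, 1.0), (112, 0.0)]
30 [(4, 67.0), (8, 67.0), (12, 67.0), (16, 67.0), (68, 1.0), (72, 1.0), (76, 1.0), (80, 1.0), (84, 1.0), (88, 1.0), (92, 1.0), (96, 1.0), (100, 1.0), (104, 1.0), (108, 1.0), (112, 1.0), (116, 1.0), (120, 1.0), (124, 1.0)]
55 [(-40, 50.0), (-36, 50.0), (52, 29.0), (56, 29.0), (60, 29.0), (64, 29.0), (68, 28.0), (72, 30.0), (76, 32.0), (80, 33.0), (84, 35.0), (88, 36.0), (92, 35.0), (96, 28.0), (100, 20.0), (104, 16.0), (108, 14.0), (112, 11.0), (116, 8.0), (120, 4.0), (124, 2.0), (128, 1.0)]
top
[303  11  68  21 855] c [1094.7 -436.6] size [ 71.1 222.8] ang 2.93 z [54.9 60.9 65.9]
[ 232  193   27   46 1155] c [ 448.6 -133.3] size [140.3  79.7] ang 1.83 z [61.8 65.8 69.7]
[179 195  19  46 695] c [443.7  41.6] size [139.8  59.3] ang 3.13 z [62.2 65.9 69.5]
crop.png
scene1.png
top1.png
top_2.85.png
w1.png
wrist_2.85.png
```

The slat has moved about 7 mm with the finger (finger half-thickness ≈15 mm). Its back edge is at s≈-22 and needs to reach about +68. I'll push 70 mm now, then the rest slowly.

{"op": "drive_tool", "data": {
  "commands": [
    {"tx":0,"ty":-0.006,"tz":0,"turn":0,"claw":0},
    {"tx":0,"ty":-0.012,"tz":0,"turn":0,"claw":0},
    {"tx":0,"ty":-0.018,"tz":0,"turn":0,"claw":0},
    {"tx":0,"ty":-0.024,"tz":0,"turn":0,"claw":0},
    {"tx":0,"ty":-0.03,"tz":0,"turn":0,"claw":0},
    {"tx":0,"ty":-0.036,"tz":0,"turn":0,"claw":0},
    {"tx":0,"ty":-0.042,"tz":0,"turn":0,"claw":0},
    {"tx":0,"ty":-0.048,"tz":0,"turn":0,"claw":0},
    {"tx":0,"ty":-0.054,"tz":0,"turn":0,"claw":0},
    {"tx":0,"ty":-0.06,"tz":0,"turn":0,"claw":0},
    {"tx":0,"ty":-0.066,"tz":0,"turn":0,"claw":0},
    {"tx":0,"ty":-0.07,"tz":0,"turn":0,"claw":0}
  ]
}}

```text
clock: 4.15
eef_pos: [447.1, 13.2, 45.5]
eef_rot: [3.141, 0.0, -3.121]
contact_force: [-0.5, 6.0, 6.1]
opening: 0.001
```

```bash
python3 look.py; ls -t pics|head -2
```

```text
4.15 [447.1  13.2  45.5] [-0.5  6.   6.1]
wrist
[   70    85   153   223 27253] c [422.4 -29.6] size [93.2 55.9] ang 0.77 z [63.4 65.7 67.9]
[  0 271  19  87 943] c [472.7 -94.1] size [ 8.8 43.2] ang 79.47 z [65.5 66.6 67.5]
[134 324  27  26 324] c [482.2 -36.3] size [ 5.4 18.4] ang 37.93 z [64.2 65.1 66.1]
-55 [(-40, 51.0), (-36, 51.0), (-32, 51.0), (-28, 51.0), (-24, 51.0), (-20, 51.0), (-16, 51.0), (-12, 51.0), (-8, 51.0), (-4, 51.0), (0, 51.0), (4, 51.0), (8, 51.0), (12, 51.0), (16, 51.0), (20, 51.0), (24, 51.0), (28, 51.0), (32, 51.0), (36, 51.0), (40, 51.0), (44, 61.0), (48, 68.0), (52, 67.0), (56, 67.0), (60, 67.0), (64, 67.0), (68, 66.0), (72, 66.0), (76, 65.0), (80, 65.0), (84, 65.0), (88, 65.0), (92, 64.0), (96, 64.0), (100, 63.0), (108, 45.0), (112, 44.0), (116, 44.0), (120, 44.0), (124, 50.0), (128, 51.0), (132, 51.0), (136, 51.0), (140, 50.0)]
-30 [(-40, 1.0), (-36, 1.0), (-32, 1.0), (-28, 1.0), (-24, 1.0), (-20, 1.0), (-16, 1.0), (-12, 1.0), (-8, 1.0), (-4, 1.0), (0, 1.0), (4, 1.0), (8, 1.0), (12, 1.0), (16, 1.0), (20, 1.0), (24, 1.0), (28, 1.0), (32, 1.0), (36, 1.0), (
[... 385 characters left out ...]
4, 1.0), (8, 1.0), (12, 1.0), (72, 66.0), (76, 66.0), (80, 65.0), (84, 65.0), (100, 63.0), (132, 2.0), (136, 59.0), (140, 66.0), (144, 1.0), (148, 1.0)]
55 [(-40, 4.0), (-36, 1.0), (-32, 51.0), (-28, 51.0), (-24, 50.0), (-20, 48.0), (-8, 2.0), (-4, 1.0), (0, 1.0), (28, 49.0), (32, 48.0), (36, 51.0), (120, 28.0), (124, 27.0), (128, 27.0), (132, 26.0), (136, 29.0), (140, 28.0), (144, 21.0), (148, 17.0)]
top
[303  11  69  21 853] c [1094.2 -438. ] size [ 72.  223.5] ang 2.02 z [55.2 60.6 65.5]
[ 232  193   27   46 1148] c [ 448.1 -133.3] size [139.4  79.8] ang 1.92 z [61.9 65.9 69.7]
[202 195  19  45 675] c [445.1 -27.5] size [137.3  57.8] ang 0.24 z [57.  63.1 69.2]
top_4.15.png
wrist_4.15.png
```

It's tipping into the notch, with its back edge at s≈47. I'll push the remaining 18–20 mm slowly.

{"op": "drive_tool", "data": {
  "commands": [
    {"tx":0,"ty":-0.003,"tz":0,"turn":0,"claw":0},
    {"tx":0,"ty":-0.006,"tz":0,"turn":0,"claw":0},
    {"tx":0,"ty":-0.009,"tz":0,"turn":0,"claw":0},
    {"tx":0,"ty":-0.012,"tz":0,"turn":0,"claw":0},
    {"tx":0,"ty":-0.014,"tz":0,"turn":0,"claw":0},
    {"tx":0,"ty":-0.016,"tz":0,"turn":0,"claw":0},
    {"tx":0,"ty":-0.018,"tz":0,"turn":0,"claw":0},
    {"tx":0,"ty":-0.018,"tz":0,"turn":0,"claw":0}
  ]
}}

```text
clock: 5.05
eef_pos: [447.4, -4.8, 45.4]
eef_rot: [-3.141, 0.0, -3.121]
contact_force: [0.2, 0.6, -0.8]
opening: 0.002
```

```bash
python3 look.py | cut -c1-1200|grep -v '^-\?30\|^55'; ls -t pics|head -2
```

```text
5.05 [447.4  -4.8  45.4] [ 0.2  0.6 -0.8]
wrist
[   77    85   149   221 26481] c [423.5 -49.3] size [94.7 60.1] ang 0.65 z [58.8 59.8 60.8]
[   0   89   56  269 8721] c [437.9 -97.7] size [ 24.1 116.8] ang 79.63 z [65.7 66.7 67.7]
[134 324  27  26 325] c [486.7 -55.8] size [ 5.8 18.5] ang 37.97 z [59.  59.9 60.9]
-55 [(-40, 51.0), (-36, 51.0), (-32, 51.0), (-28, 51.0), (-24, 51.0), (-20, 51.0), (-16, 51.0), (-12, 51.0), (-8, 51.0), (-4, 51.0), (0, 51.0), (4, 51.0), (8, 51.0), (12, 51.0), (16, 51.0), (20, 51.0), (24, 51.0), (28, 51.0), (32, 51.0), (36, 51.0), (40, 51.0), (44, 51.0), (48, 51.0), (52, 51.0), (56, 51.0), (60, 50.0), (64, 60.0), (68, 60.0), (72, 60.0), (76, 60.0), (80, 60.0), (84, 60.0), (88, 60.0), (92, 60.0), (96, 60.0), (100, 60.0), (104, 60.0), (108, 60.0), (112, 60.0), (116, 60.0), (120, 51.0), (124, 51.0), (128, 51.0), (132, 51.0), (136, 56.0), (140, 66.0), (144, 67.0)]
top
[303  11  68  21 837] c [1095.  -436.6] size [ 71.5 223.5] ang 2.84 z [55.1 60.7 65.8]
[ 232  193   27   46 1160] c [ 448.1 -133.3] size [139.3  79.8] ang 1.81 z [61.8 65.7 69.4]
[209 195  18  45 673] c [445.3 -48. ] size [138.1  53.7] ang 0.53 z [54.9 58.7 62.6]
top_5.05.png
wrist_5.05.png
```

The slat has dropped in level: top 7 mm lower (60 measured, +1 mm bias), back edge s≈64, front ≈120. Now I'll back the finger off, lift, move over the middle and come down to just above it.

{"op": "drive_tool", "data": {
  "commands": [
    {"tx":0,"ty":0.006,"tz":0,"turn":0,"claw":0},
    {"tx":0,"ty":0.012,"tz":0,"turn":0,"claw":0},
    {"tx":0,"ty":0.012,"tz":0,"turn":0,"claw":0},
    {"tx":0,"ty":0.012,"tz":-0.025,"turn":0,"claw":0},
    {"tx":0,"ty":0.012,"tz":-0.045,"turn":0,"claw":0},
    {"tx":0.002,"ty":-0.01,"tz":-0.045,"turn":0,"claw":0},
    {"tx":0.002,"ty":-0.03,"tz":-0.045,"turn":0,"claw":0},
    {"tx":0.002,"ty":-0.042,"tz":-0.045,"turn":0,"claw":0},
    {"tx":0.002,"ty":-0.042,"tz":-0.045,"turn":0,"claw":0},
    {"tx":0.002,"ty":-0.042,"tz":-0.03,"turn":0,"claw":0},
    {"tx":0.002,"ty":-0.042,"tz":-0.02,"turn":0,"claw":0},
    {"tx":0.002,"ty":-0.042,"tz":-0.02,"turn":0,"claw":0}
  ]
}}

```text
clock: 6.35
eef_pos: [445.0, -45.9, 63.7]
eef_rot: [3.141, -0.003, -3.12]
contact_force: [-0.2, -0.8, -0.0]
opening: 0.001
```

{"op": "drive_tool", "data": {
  "commands": [
    {"tx":0,"ty":0,"tz":0.002,"turn":0,"claw":0},
    {"tx":0,"ty":0,"tz":0.004,"turn":0,"claw":0},
    {"tx":0,"ty":0,"tz":0.005,"turn":0,"claw":0},
    {"tx":0,"ty":0,"tz":0.006,"turn":0,"claw":0},
    {"tx":0,"ty":0,"tz":0.006,"turn":0,"claw":0},
    {"tx":0,"ty":0,"tz":0.006,"turn":0,"claw":0}
  ]
}}

```text
clock: 6.95
eef_pos: [446.3, -46.5, 59.4]
eef_rot: [3.142, 0.0, -3.12]
contact_force: [-0.9, 0.1, 0.4]
opening: 0.001
```

{"op": "drive_tool", "data": {
  "commands": [
    {"tx":0,"ty":0,"tz":0.0005,"turn":0,"claw":0},
    {"tx":0,"ty":0,"tz":0.001,"turn":0,"claw":0},
    {"tx":0,"ty":0,"tz":0.0015,"turn":0,"claw":0},
    {"tx":0,"ty":0,"tz":0.002,"turn":0,"claw":0},
    {"tx":0,"ty":0,"tz":0.002,"turn":0,"claw":0},
    {"tx":0,"ty":0,"tz":0.002,"turn":0,"claw":0}
  ]
}}

```text
clock: 7.55
eef_pos: [446.5, -46.5, 59.0]
eef_rot: [-3.141, 0.001, -3.12]
contact_force: [-4.7, 0.0, 14.5]
opening: 0.001
```

{"op": "drive_tool", "data": {
  "commands": [
    {"tx":0,"ty":0,"tz":0.0005,"turn":0,"claw":0},
    {"tx":0,"ty":0,"tz":0.001,"turn":0,"claw":0},
    {"tx":0,"ty":0,"tz":0.0012,"turn":0,"claw":0},
    {"tx":0,"ty":0,"tz":0.0012,"turn":0,"claw":0},
    {"tx":0,"ty":0,"tz":0.0012,"turn":0,"claw":0},
    {"tx":0,"ty":0,"tz":0.0012,"turn":0,"claw":0},
    {"tx":0,"ty":0,"tz":0.0012,"turn":0,"claw":0}
  ]
}}

```text
clock: 8.25
eef_pos: [446.5, -46.5, 58.9]
eef_rot: [-3.141, 0.002, -3.12]
contact_force: [-10.5, 0.7, 25.2]
opening: -0.005
```

{"op": "drive_tool", "data": {
  "commands": [
    {"tx":0.0005,"ty":0,"tz":0.0004,"turn":0,"claw":0},
    {"tx":0.0005,"ty":0,"tz":0.0008,"turn":0,"claw":0},
    {"tx":0.0005,"ty":0,"tz":0.0008,"turn":0,"claw":0},
    {"tx":0.0005,"ty":0,"tz":0.0008,"turn":0,"claw":0},
    {"tx":0.0005,"ty":0,"tz":0.0008,"turn":0,"claw":0}
  ]
}}

```text
clock: 8.75
eef_pos: [446.5, -46.5, 58.9]
eef_rot: [-3.141, 0.003, -3.12]
contact_force: [-10.1, 1.2, 30.4]
opening: 0.0
```

{"op": "drive_tool", "data": {
  "commands": [
    {"tx":0,"ty":0,"tz":-0.002,"turn":0,"claw":0},
    {"tx":0,"ty":0,"tz":-0.005,"turn":0,"claw":0},
    {"tx":0,"ty":0,"tz":-0.01,"turn":0,"claw":0},
    {"tx":0,"ty":0,"tz":-0.03,"turn":0,"claw":0},
    {"tx":0,"ty":0,"tz":-0.07,"turn":0,"claw":0},
    {"tx":0,"ty":0,"tz":-0.11,"turn":0,"claw":0},
    {"tx":0,"ty":0.04,"tz":-0.15,"turn":0,"claw":0},
    {"tx":0,"ty":0.08,"tz":-0.17,"turn":0,"claw":0},
    {"tx":0,"ty":0.12,"tz":-0.17,"turn":0,"claw":0},
    {"tx":0,"ty":0.15,"tz":-0.17,"turn":0,"claw":0},
    {"tx":0,"ty":0.15,"tz":-0.17,"turn":0,"claw":0},
    {"tx":0,"ty":0.15,"tz":-0.17,"turn":0,"claw":0}
  ]
}}

```text
clock: 9.95
eef_pos: [442.4, 103.9, 225.1]
eef_rot: [-3.141, -0.001, -3.119]
contact_force: [0.2, 0.6, -0.7]
opening: -0.004
```

```bash
python3 look.py | grep -v '^-\?30'; mv pics/wrist_9*.png pics/final.png; ls -t pics|head -3
```

```text
9.95 [442.4 103.9 225.1] [ 0.2  0.6 -0.7]
wrist
[  62   95   74  144 8198] c [446.4 -49.1] size [139.9  61.6] ang 0.44 z [58.6 59.8 61. ]
[   0   96   60  147 6776] c [ 449.1 -122.6] size [139.2  59.6] ang 1.38 z [65.6 66.9 68. ]
-55 [(-40, 51.0), (-36, 51.0), (-32, 51.0), (-28, 51.0), (-24, 51.0), (-20, 51.0), (-16, 51.0), (-12, 51.0), (-8, 51.0), (-4, 51.0), (0, 51.0), (4, 51.0), (8, 51.0), (12, 51.0), (16, 51.0), (20, 51.0), (24, 51.0), (28, 51.0), (32, 51.0), (36, 51.0), (40, 51.0), (44, 51.0), (48, 51.0), (52, 51.0), (56, 51.0), (60, 52.0), (64, 59.0), (68, 60.0), (72, 60.0), (76, 60.0), (80, 60.0), (84, 60.0), (88, 60.0), (92, 60.0), (96, 60.0), (100, 60.0), (104, 60.0), (108, 60.0), (112, 60.0), (116, 60.0), (120, 52.0), (124, 51.0), (128, 51.0), (132, 51.0), (136, 57.0), (140, 66.0), (144, 67.0), (148, 67.0)]
55 [(-40, 50.0), (-36, 50.0), (-32, 49.0), (-28, 49.0), (-24, 49.0), (-20, 50.0), (-16, 49.0), (-12, 49.0), (-8, 48.0), (-4, 49.0), (0, 48.0), (4, 47.0), (8, 49.0), (12, 48.0), (16, 49.0), (20, 47.0), (24, 48.0), (28, 48.0), (32, 48.0), (36, 49.0), (40, 47.0), (44, 49.0), (48, 47.0), (52, 48.0), (56, 47.0), (60, 33.0), (64, 50.0), (68, 59.0), (72, 59.0), (76, 60.0), (80, 60.0), (84, 60.0), (88, 60.0), (92, 60.0), (96, 60.0), (100, 60.0), (104, 60.0), (108, 60.0), (112, 60.0), (116, 60.0), (120, 59.0), (124, 51.0), (128, 51.0), (132, 50.0), (136, 57.0), (140, 67.0), (144, 67.0), (148, 67.0)]
top
[303  11  69  21 844] c [1094.4 -437.8] size [ 71.1 225.9] ang 3.64 z [55.4 60.7 65.8]
[ 232  193   27   46 1155] c [ 448.6 -133.3] size [140.2  79.7] ang 1.82 z [61.9 65.8 69.7]
[209 195  18  45 795] c [445.2 -48. ] size [137.6  53.8] ang 0.25 z [54.8 58.8 63. ]
top_9.95.png
final.png
top_5.05.png
```

View pics/final.png

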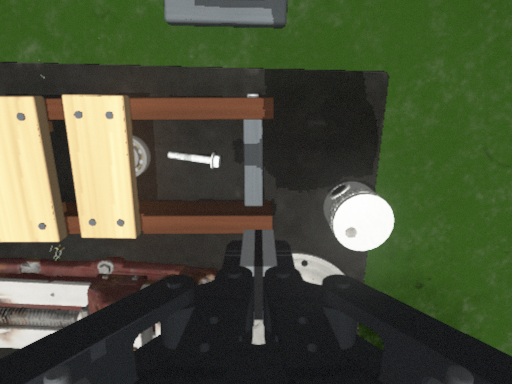

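The final wrist view shows the slat down in the notch (cols 63–139), the deck board in its place (cols 0–68), the bolt (195,159) and bearing (138,156) undisturbed, and the arm clear. Handing in.

```bash
python3 -c "
from workcell import env
print(env.sign_off())"
```

```text
the job is handed in; nothing more can be done
None
```

The slat is seated in the notch in both rails, and I handed the job in at about 10 s on the clock. I pushed it with the shut fingertips low against its back edge until it tipped and dropped in. I then backed the finger off, pressed down on its middle with about 30 N, and moved clear.

- **Seating:** the slat's top read 60 mm along both rails. The depth reads about 1 mm high, so that is 59 mm, which is 9 mm above the rails as specified. The fingertip read 58.9 mm while pressing at 14.5–30 N, down from 59.0, so the slat did not give.
- **Fit:** the slat lies inside the notch, about 1° off square by camera (within the cleats' play). On one rail it stops slightly short of the far wall. At the end of the push it read about 0.6 N on the finger, so it was not jammed.
- **Sideways force:** the press also put about 10 N across the rails, and the slat stayed in place.
- **Other things:** the deck board's measured position stayed the same within about 0.5 mm. The bolt, bearing and piston look undisturbed in the last wrist view. I did not re-check the grease can, sleeve or orange board in a final picture, but the arm never went near them.

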